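# Close a colour pot on the lid press and lift it out level

## Robot

A 7-joint arm with a two-finger parallel gripper is mounted at the origin on a cart in front of the work surface, level with it; the furniture and walls round the work are solid. World frame = base frame: x ahead of the robot, y to its left, z up, the work surface at z = 0. Lengths are in m, angles in rad, forces in N, time in s.
With the tool pointing down it reaches from about 0.4 to 0.875 m from the base axis. Payload 6.5 kg.
Tool frame: the origin (TCP) lies on the centre line of the jaws, within the pads' length; the fingertips stand 17 mm ahead of it and the grasp point (between the pads) lies 2 mm behind it; z points along the fingers, y is the line along which they close (so a half turn about z gives the same grasp; the last joint's range is limited). The gripper opens to 85 mm and grips with 20 to 120 N. Pads are 22 mm wide; open, the fingers measure 114 mm over their backs; the gripper's body (76 mm by 85 mm) begins 54 mm behind the grasp point. The pads swing forward as they close: fully open they stand 13 mm farther back than shut.
Start: joints at [1.209, 0.536, -0.004, 1.538, 0.003, 1.067, -0.071], TCP at [0.189, -0.622, 0.248] pointing down, gripper open.
Joint ranges: [-2.7, 2.7], [-0.37, 2.16], [-1.27, 1.26], [0.24, 2.4], [-1.31, 4.45], [0.19, 1.91], [-2.76, 2.76]. Speed limits (rad/s): [2.39, 2.39, 3.14, 3.14, 3.14, 3.14, 3.14].

## Interface

Orientations are given as a rotation vector (axis times angle).
In Python, from rig import * gives the robot as it stands.
- The arm moves only by the tool step_arm, never from a script. Its argument "rows" is a list of rows, each an object of numbers: "rx", "ry", "rz": the turn, a rotation vector about the world's x, y, z in degrees; "dx", "dy", "dz": the shift along the world's x, y, z in m; "jaw": the closure in counts, from 0 (fully open) to 255 (shut). A call has 1 to 12 rows; each row is the pose to reach, as a shift and turn from the pose commanded when the call began; what a row does not reach only later rows make up. A row lasts 1/8 s, in which the tool goes at most 62.5 mm and 10.7 degrees, less where a joint would pass 70% of its speed; a pose out of reach is approached as far as the arm can. A call with a gripper value outside its range is refused whole. The fingers move at their own pace and stop on an object; the grip force is fixed at half the most. Time passes only in rows, so rows that repeat a pose let the fingers close. It gives the time, the measured TCP pose, the force, the opening and the grip force at its end, in the units of the state.
- get_state(): the state, without advancing time (a new reading comes with each control period).
- capture(name): name is "scene" or "top" or "wrist"; returns the picture (420x560x3 uint8, blue, green, red); there is no depth.
- camera_params(name): a dict with "fx", "fy", "cx", "cy" (pixels), "k1" (the pictures are not rectified: a ray, as slopes to the right and down, at radius r is drawn at 1 + k1 r^2 times it, then the intrinsics apply), "camera_from_world" (4x4, takes a point from world to camera coordinates). Camera axes: x right, y up, looking along -z (the intrinsics and any distortion apply to the point x, -y, -z); pixel columns grow to the right and rows downward; lengths in m; the calibration is good to about 2 mm. A picture is of the moment at which its call begins: read the wrist's pose just before it. camera_params takes no time and is no camera call; for the wrist camera it gives the pose at the moment of the call.
- job_done(): hands the job in; it is judged then, once.
The state is a dict: "t": time; "q": joint angles; "joint_vel": joint speeds; "joint_efforts": joint torques, N m; "tcp_pos": TCP position; "eef_rot": TCP orientation; "contact_force": force on the tool from outside, world axes, zero at the start; "torque": the same for the moment, N m; "gripper_width": finger opening in m; "grasp_force": force on a finger pad.
Only numpy, scipy, OpenCV 4.12 (cv2) and the standard library are available. Lean on these libraries where they do the work, as an engineer would, in place of code of your own. Each camera call takes 0.05 s, during which the arm holds its last target. There are 200 camera calls.

## Task

Stand the white colour pot with the loose orange lid in the round seat of the green lid press, pull the sprung lever down until the lid is fully home, and ease the lever slowly back up to its rest without letting it fly. Then take the pot by its sides, lift it straight up about a hand's breadth (10 cm) above the seat, and finish holding it there, level and still. Keep the pot upright all the while and leave the other things alone.

Things in the scene. Friction and masses are not known exactly. Their poses are not given: they have to be found in the camera images.
- pot_center (a point): Centre of the round pot's body, 35 mm above its underside; z is the pot's upward axis. White plastic with a terracotta-coloured band, 54 mm in diameter, about 0.2 kg; grip it below the lid. It starts upright on the table, 130 to 180 mm to the right of the press's seat.
- sample_pot: The same pot with its lid; origin at the centre of its underside. The orange lid is 52 mm in diameter; its top is 78 mm above the underside as it stands now and 72 mm when home; its skirt reaches 13 mm down from its top.
- pot_lid (a joint): How far the lid is pressed down on the pot (m): 0 to 0.0015 as it stands now, 0.006 fully home. It is a tight press fit (12 N to move it), stays where it is pushed and cannot come off.
- press_seat (a point): Centre of the seat's floor, 14 mm above the table; z up, x level from the seat back to the lever's pivot, y along the pivot shaft. A ring stands 9 mm above this floor: 58 mm inside (65 mm at its flared mouth), 77 mm outside, so the pot has 2 mm to spare all round. With the lever at rest nothing is above the seat; the nearest upright part is 90 mm behind its axis.
- lid_press: The green press, fixed to the table. Origin on the table under the seat's centre, axes as press_seat's. Its base plate reaches 56 mm in front of the origin, 166 mm behind it and 56 mm to each side, and is 14 mm high; the two cheeks that carry the pivot stand behind the seat, 120 mm high.
- press_pivot (a point): Middle of the lever's pivot shaft, 130 mm behind the seat's axis and 116 mm above the table; axes as press_seat's.
- lever_grip (a point): Centre of the lever's black grip, a level bar along the press's y: 20 mm in diameter, 76 mm long, 200 mm from the pivot. It revolves freely, so a gripper can keep pointing down while the lever swings. Two flat side arms, 94 mm apart, join its ends to the pivot; between them the space round the grip is open, up to the pad's cross-bar 70 mm away. x and z turn with it.
- press_lever (a joint): Lever angle (rad): 0 at rest, straight up above the pivot; grows as the grip is pulled to the robot and down; 1.57 when level. With the pot in the seat the pad meets the lid at about 1.52 and has it home at about 1.57; limit 1.66. A spring drives it back: at the grip 1 N at rest, 5 N when level, and the lid takes 8 N more. Let go, it flies up.
- press_pad: Round black rubber pad, 38 mm in diameter, hung under the lever's cross-bar 130 mm from the pivot, its face 30 mm below the bar; it tilts a few degrees by itself and comes down flat on the lid. Origin in the middle of the cross-bar.
- jar_a: Bystander: small colour jar, black lid, orange band, 48 mm across, 58 mm high, origin at its underside; left of the press, by the wooden tool box, whose open lid stands about 0.25 m high, and a fixed blue vice 66 mm high.
- plug_a: Bystander: white plaster plug, 44 mm across, 34 mm high, origin at its underside.
- plug_b: Bystander: white plaster plug, 34 mm across, 30 mm high, origin at its underside.
There are look-alikes about, which are no part of the job. Of the things like the sample_pot, leave any that is turquoise; of the rest the smaller one is meant.

How it is judged:
On the way, in this order (a step that is already met when the one before it is completed fails the run):
1. the pot stands upright in the press's seat, let go, its lid not yet pressed (horizontal distance between pot_center and press_seat below 0.006 m and z of pot_center in the frame of press_seat below 0.038 m and angle between pot_center's own z axis and vertical below 0.06 rad and value of joint pot_lid below 0.003 m and contact force between the fingers and sample_pot below 0.3 N), for 0.2 s.
2. the lever is down, its pad pressing on the lid, and the lid is fully home (value of joint press_lever above 1.5 rad and value of joint pot_lid above 0.005 m and contact force between press_pad and sample_pot above 2 N and horizontal distance between pot_center and press_seat below 0.006 m), for 0.1 s.
3. the lever is back up at its rest, the pot still in the seat (value of joint press_lever below 0.1 rad and velocity of joint press_lever above -0.2 rad/s and value of joint pot_lid above 0.005 m and horizontal distance between pot_center and press_seat below 0.006 m and z of pot_center in the frame of press_seat below 0.038 m), for 0.2 s.
At the end, for the whole second after the job is handed in: The gripper holds the pot in the air above the seat: its underside 70 to 180 mm above the seat's floor, within 80 mm of the seat's axis, tilted less than 0.1 rad, moving slower than 20 mm/s and 0.15 rad/s, the lid home within 1 mm, the lever within 0.1 rad of its rest and not touching the pot (contact force between the fingers and sample_pot above 1 N and z of pot_center in the frame of press_seat between 0.105 and 0.215 m and horizontal distance between pot_center and press_seat below 0.08 m and angle between pot_center's own z axis and vertical below 0.1 rad and linear speed of sample_pot below 0.02 m/s and angular speed of sample_pot below 0.15 rad/s and value of joint pot_lid above 0.005 m and value of joint press_lever below 0.1 rad and contact force between press_pad and sample_pot below 0.1 N); the arm keeps its last pose, push and grip.
It fails at once if the lever flies back (faster than 1.5 rad/s) (velocity of joint press_lever below -1.5 rad/s).
It fails at once if the pot is tipped by more than 0.5 rad (angle between pot_center's own z axis and vertical above 0.5 rad).
It fails at once if the jar or a plaster plug left of the press is moved by more than 25 mm (distance of any of jar_a, plug_a, plug_b from where it was at the start of the episode above 0.025 m).
It also fails if it takes over 72 s, if anything falls off the work surface, if the arm or the gripper's body presses on something with over 40 N, if the wrist force passes 120 N, or if a joint passes its speed limit or range.

## Working session

There is one attempt and no reset: what is moved stays moved. The work goes in short steps, Python scripts to look and compute and a tool call to move; the robot and the scene stay as the last step left them, time stands still between calls to the robot, and variables do not carry over. Pictures are saved under pics/ and viewed, at most 10 in all, crops included, and the job is handed in when it is done.

Besides the shell and the picture viewer there is one more tool, called as name(argument=value, ...), one argument or row to a line, values as JSON. step_arm: Moves the arm, as the interface text tells. Its arguments: {"type":"object","properties":{"rows":{"type":"array","items":{"type":"object","properties":{"rx":{"type":"number"},"ry":{"type":"number"},"rz":{"type":"number"},"dx":{"type":"number"},"dy":{"type":"number"},"dz":{"type":"number"},"jaw":{"type":"number"}}}}},"required":["rows"]}

```bash
mkdir -p pics; cat > h.py <<'E'
from rig import *
import numpy as np, cv2
def ray(name,u,v,P=None):
    P=P or camera_params(name)
    xd,yd=(u-P["cx"])/P["fx"],(v-P["cy"])/P["fy"]
    x,y=xd,yd
    for _ in range(20):
        s=1+P["k1"]*(x*x+y*y); x,y=xd/s,yd/s
    M=np.array(P["camera_from_world"]); R=M[:3,:3]; c=-R.T@M[:3,3]
    return c,R.T@np.array([x,-y,-1])
def atz(name,u,v,z,P=None):
    c,d=ray(name,u,v,P); return c+d*(z-c[2])/d[2]
def proj(name,p,P=None):
    P=P or camera_params(name)
    q=np.array(P["camera_from_world"])@np.r_[p,1]; x,y=q[0]/-q[2],-q[1]/-q[2]
    s=1+P["k1"]*(x*x+y*y); return np.array([P["fx"]*x*s+P["cx"],P["fy"]*y*s+P["cy"]])
E
python3 - <<'E'
from h import *
a=capture("scene");b=capture("top")
cv2.imwrite("pics/scene0.png",a);cv2.imwrite("pics/top0.png",b)
s=get_state();print(s)
for n in("scene","top"):
    c,d=ray(n,280,210);print(n,c,d)
E
```

```text
{'t': 0.1, 'q': array([ 1.208793  ,  0.53709462, -0.00441693,  1.53874473,  0.00260937,
        1.06728918, -0.07121323]), 'joint_vel': array([-0.00023336, -0.00178682, -0.00109858, -0.00277674, -0.00092058,
        0.00080575,  0.00111917]), 'joint_efforts': array([ 2.76509621e-03, -5.84578943e+01,  1.05194651e+00, -2.59783405e+01,
        1.26265173e-02,  4.56811453e-03, -1.42468207e-05]), 'tcp_pos': array([ 0.18930205, -0.6212758 ,  0.24750968]), 'eef_rot': array([-3.10581175e+00, -4.62804065e-01,  5.58627020e-04]), 'contact_force': array([-0.76921681, -0.61279416,  0.58491093]), 'torque': array([-0.02960702,  0.00333498, -0.00239523]), 'grasp_force': 0.0, 'gripper_width': 0.08524378017344544}
scene [0.19102093 0.48360777 0.72647955] [ 0.35023678 -0.75482215 -0.554701  ]
top [ 0.37347682 -0.2602654   1.16413636] [ 1.31867207e-01 -5.00431674e-04 -9.91688163e-01]
```

View pics/scene0.png

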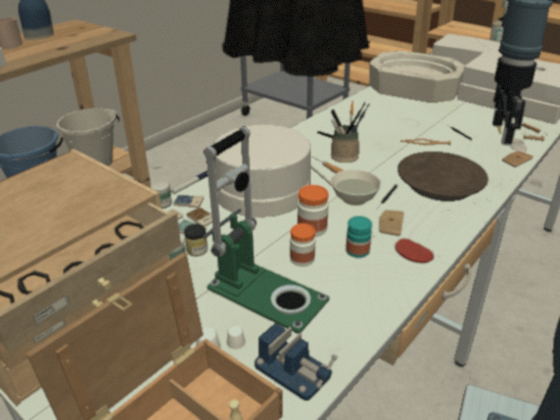

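View pics/top0.png

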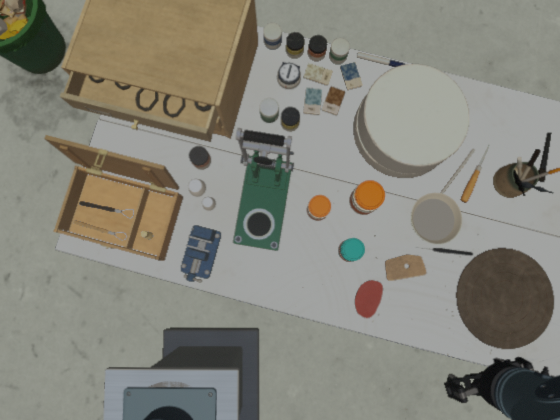

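Candidates: small orange-lidded pot, top (319,207) / scene (303,243). Larger orange pot, top (369,195) / scene (313,207). Turquoise pot, top (352,250) / scene (359,236). I choose the small orange one. The press seat is at top (259,224), and the grip bar is at about top (264,137).

```bash
python3 - <<'E'
from h import *
b=cv2.imread("pics/top0.png")
c=cv2.resize(b[110:260,210:410],None,fx=4,fy=4,interpolation=cv2.INTER_CUBIC);cv2.imwrite("pics/topc.png",c)
hsv=cv2.cvtColor(b,cv2.COLOR_BGR2HSV)
m=cv2.inRange(hsv,(3,150,120),(18,255,255));n,l,st,ce=cv2.connectedComponentsWithStats(m)
for i in range(1,n):
    if st[i][4]>100: 
        p=atz("top",*ce[i],0.078); print(st[i],ce[i],p)
print("seat",atz("top",259,224,0.014))
P=camera_params("top");print(P["fx"])
E
```

```text
[355 181  30  29 665] [369.49172932 194.76842105] [ 0.55232632 -0.46806019  0.078     ]
[309 196  22  21 359] [319.38997214 205.93036212] [ 0.52688085 -0.35158052  0.078     ]
seat [ 0.49242215 -0.20973135  0.014     ]
476.14461853915384
```

View pics/topc.png

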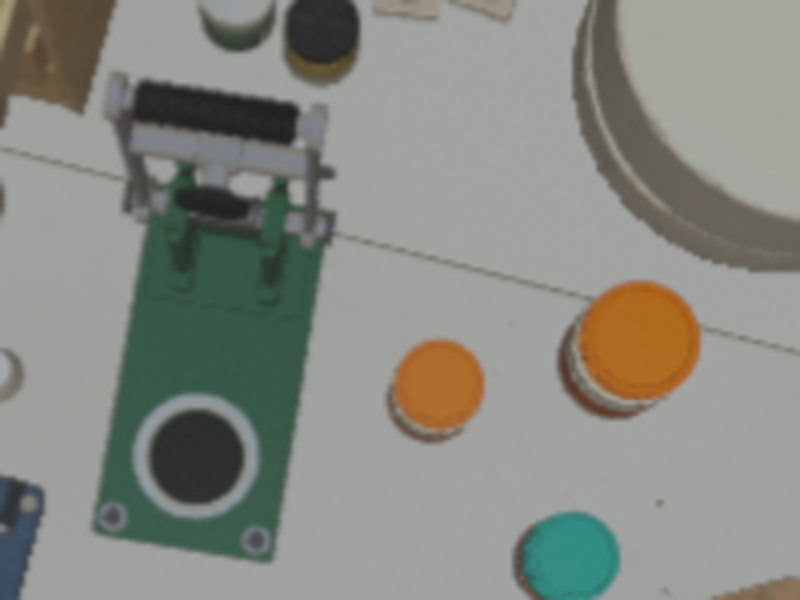

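```bash
python3 - <<'E'
from h import *
f=lambda u,v,z:atz("top",210+(u+.5)/4-.5,110+(v+.5)/4-.5,z)
print("pot",f(438.5,385,.078),"big",f(640,340,.09),"turq",f(571,556,.07))
print("ring",f(196,457,.023),"floor",f(196,457,.014))
a,b=f(136,105,.316),f(298,122,.316);print("grip",a,b,(a+b)/2,np.linalg.norm(a-b))
print("screws",f(112,516,.014),f(256,540,.014)); 
fl,fr=f(93,531,.014),f(271,561,.014);print("front",fl,fr,np.linalg.norm(fl-fr))
E
```

```text
pot [ 0.52701132 -0.35126043  0.078     ] big [ 0.55068132 -0.46608191  0.09      ] turq [ 0.42890113 -0.42604267  0.07      ]
ring [ 0.49179764 -0.20922341  0.023     ] floor [ 0.49273082 -0.20882085  0.014     ]
grip [ 0.62450963 -0.19429942  0.316     ] [ 0.61591274 -0.2689721   0.316     ] [ 0.62021119 -0.23163576  0.316     ] 0.07516592827502257
screws [ 0.45718104 -0.15812348  0.014     ] [ 0.44236179 -0.24505054  0.014     ]
front [ 0.44817927 -0.14671957  0.014     ] [ 0.42972179 -0.25402967  0.014     ] 0.10888588919747373
```

step_arm(
  rows=[
    {"dx":0.05,"dy":0.04,"dz":0.02,"rz":-3},
    {"dx":0.1,"dy":0.08,"dz":0.02,"rz":-7},
    {"dx":0.14,"dy":0.112,"dz":0.02,"rz":-10},
    {"dx":0.19,"dy":0.152,"dz":0.02,"rz":-14},
    {"dx":0.23,"dy":0.184,"dz":0.01,"rz":-17},
    {"dx":0.27,"dy":0.216,"dz":0.01,"rz":-20},
    {"dx":0.3,"dy":0.24,"dz":0.0,"rz":-23},
    {"dx":0.318,"dy":0.255,"dz":0.0,"rz":-24},
    {"dx":0.338,"dy":0.27,"dz":0.0,"rz":-24},
    {"dx":0.338,"dy":0.27,"dz":0.0,"rz":-24},
    {"dx":0.338,"dy":0.27,"dz":0.0,"rz":-24},
  ],
)

```text
invalid input at $.rows[0]: expected keys rx, ry, rz, dx, dy, dz, jaw
```

step_arm(
  rows=[
    {"rx":0,"ry":0,"jaw":0,"dx":0.04,"dy":0.032,"dz":0.02,"rz":-3},
    {"rx":0,"ry":0,"jaw":0,"dx":0.08,"dy":0.064,"dz":0.02,"rz":-7},
    {"rx":0,"ry":0,"jaw":0,"dx":0.12,"dy":0.096,"dz":0.02,"rz":-10},
    {"rx":0,"ry":0,"jaw":0,"dx":0.16,"dy":0.128,"dz":0.02,"rz":-14},
    {"rx":0,"ry":0,"jaw":0,"dx":0.2,"dy":0.16,"dz":0.01,"rz":-17},
    {"rx":0,"ry":0,"jaw":0,"dx":0.24,"dy":0.19,"dz":0.01,"rz":-20},
    {"rx":0,"ry":0,"jaw":0,"dx":0.28,"dy":0.22,"dz":0.0,"rz":-23},
    {"rx":0,"ry":0,"jaw":0,"dx":0.318,"dy":0.25,"dz":0.0,"rz":-27},
    {"rx":0,"ry":0,"jaw":0,"dx":0.338,"dy":0.27,"dz":0.0,"rz":-27},
    {"rx":0,"ry":0,"jaw":0,"dx":0.338,"dy":0.27,"dz":0.0,"rz":-27},
    {"rx":0,"ry":0,"jaw":0,"dx":0.338,"dy":0.27,"dz":0.0,"rz":-27},
  ],
)

```text
t: 1.48
tcp_pos: [0.5263, -0.3528, 0.248]
eef_rot: [3.129, -0.277, -0.002]
contact_force: [-0.1, -1.2, 1.3]
gripper_width: 0.0855
grasp_force: 0.0
```

```bash
cat > w.py <<'E'
from h import *
import sys
from scipy.spatial.transform import Rotation as R
s=get_state();print(s['t'],s['tcp_pos'],s['contact_force'],s['gripper_width'])
M=R.from_rotvec(s['eef_rot']).as_matrix();print("ytool",np.degrees(np.arctan2(M[1,1],M[0,1])),"z",M[:,2])
if len(sys.argv)>1:
    P=camera_params("wrist");b=capture("wrist");cv2.imwrite("pics/%s_raw.png"%sys.argv[1],b)
    import pickle;pickle.dump(P,open(sys.argv[1]+".pkl","wb"))
    cv2.imwrite("pics/%s.png"%sys.argv[1],cv2.resize(b,(800,600),interpolation=cv2.INTER_CUBIC))
E
python3 w.py w1
```

```text
1.475 [ 0.52634244 -0.35281641  0.24799872] [-0.10357653 -1.22273079  1.27940275] 0.08545507820236314
ytool -100.1185938536 z [-1.24181348e-03 -5.06446160e-04 -9.99999101e-01]
```

View pics/w1.png

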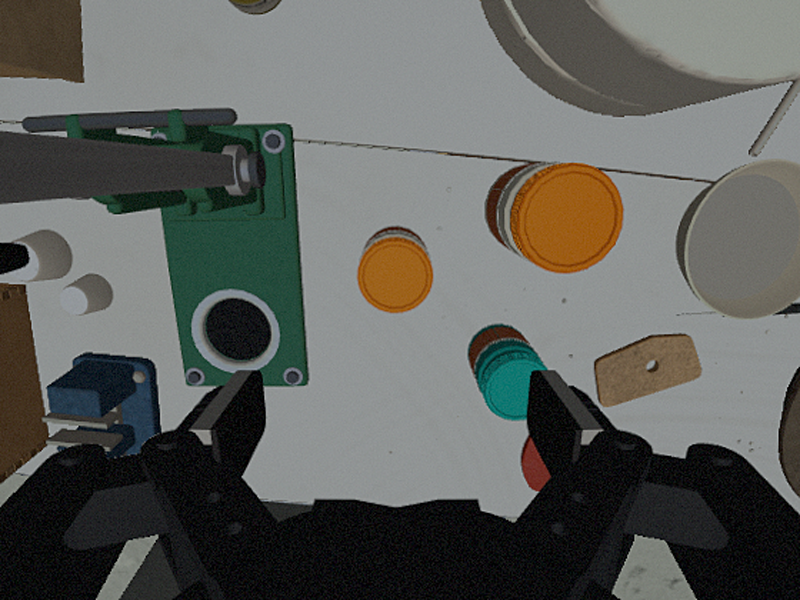

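The wrist view shows the chosen pot's lid at (396,274), the seat ring at (235,331), the larger orange pot at right and the turquoise pot below it.

```bash
python3 - <<'E'
from h import *
import pickle
P=pickle.load(open("w1.pkl","rb"));b=cv2.imread("pics/w1_raw.png")
hsv=cv2.cvtColor(b,cv2.COLOR_BGR2HSV)
m=cv2.inRange(hsv,(5,170,150),(20,255,255));n,l,st,ce=cv2.connectedComponentsWithStats(m)
for i in range(1,n):
    if st[i][4]>300: print(st[i],ce[i],atz("wrist",*ce[i],.078,P))
g=lambda u,v,z:atz("wrist",(u+.5)*.7-.5,(v+.5)*.7-.5,z,P)
print("ring",g(235.5,331,.023),g(191,331,.023),g(280,331,.023),g(235,289,.023),g(235,373,.023))
print("screws",g(195,377,.014),g(293,377,.014),g(272,140,.014))
E
```

```text
[ 364  116   72   74 3724] [398.73174006 152.63238453] [ 0.54749447 -0.47472979  0.078     ]
[ 251  169   52   50 1717] [276.12638323 193.06988934] [ 0.52909612 -0.35326694  0.078     ]
ring [ 0.49396512 -0.21072608  0.023     ] [ 0.50057125 -0.17295059  0.023     ] [ 0.48741292 -0.24798893  0.023     ] [ 0.52932905 -0.22029995  0.023     ] [ 0.45669367 -0.19956985  0.023     ]
screws [ 0.45547545 -0.15822457  0.014     ] [ 0.44055039 -0.24564371  0.014     ] [ 0.63744327 -0.27645862  0.014     ]
```

step_arm(
  rows=[
    {"rx":0,"ry":0,"rz":0,"jaw":0,"dx":0.002,"dy":0.001,"dz":-0.06},
    {"rx":0,"ry":0,"rz":0,"jaw":0,"dx":0.002,"dy":0.001,"dz":-0.12},
    {"rx":0,"ry":0,"rz":0,"jaw":0,"dx":0.002,"dy":0.001,"dz":-0.17},
    {"rx":0,"ry":0,"rz":0,"jaw":0,"dx":0.002,"dy":0.001,"dz":-0.2},
    {"rx":0,"ry":0,"rz":0,"jaw":0,"dx":0.002,"dy":0.001,"dz":-0.21},
    {"rx":0,"ry":0,"rz":0,"jaw":60,"dx":0.002,"dy":0.001,"dz":-0.21},
    {"rx":0,"ry":0,"rz":0,"jaw":80,"dx":0.002,"dy":0.001,"dz":-0.21},
    {"rx":0,"ry":0,"rz":0,"jaw":120,"dx":0.002,"dy":0.001,"dz":-0.21},
    {"rx":0,"ry":0,"rz":0,"jaw":160,"dx":0.002,"dy":0.001,"dz":-0.21},
    {"rx":0,"ry":0,"rz":0,"jaw":160,"dx":0.002,"dy":0.001,"dz":-0.21},
    {"rx":0,"ry":0,"rz":0,"jaw":160,"dx":0.002,"dy":0.001,"dz":-0.21},
  ],
)

```text
t: 2.9
tcp_pos: [0.5307, -0.352, 0.0405]
eef_rot: [3.128, -0.276, 0.005]
contact_force: [0.3, 0.2, 6.5]
gripper_width: 0.0527
grasp_force: 63.0
```

step_arm(
  rows=[
    {"rx":0,"ry":0,"rz":0,"jaw":160,"dx":0,"dy":0,"dz":0.03},
    {"rx":0,"ry":0,"rz":0,"jaw":160,"dx":0,"dy":0,"dz":0.06},
    {"rx":0,"ry":0,"rz":0,"jaw":160,"dx":-0.008,"dy":0.03,"dz":0.07},
    {"rx":0,"ry":0,"rz":0,"jaw":160,"dx":-0.018,"dy":0.07,"dz":0.07},
    {"rx":0,"ry":0,"rz":0,"jaw":160,"dx":-0.028,"dy":0.11,"dz":0.07},
    {"rx":0,"ry":0,"rz":0,"jaw":160,"dx":-0.035,"dy":0.142,"dz":0.07},
    {"rx":0,"ry":0,"rz":0,"jaw":160,"dx":-0.035,"dy":0.142,"dz":0.07},
    {"rx":0,"ry":0,"rz":0,"jaw":160,"dx":-0.035,"dy":0.142,"dz":0.07},
    {"rx":0,"ry":0,"rz":0,"jaw":160,"dx":-0.035,"dy":0.142,"dz":0.07},
  ],
)

```text
t: 4.03
tcp_pos: [0.4946, -0.2101, 0.1085]
eef_rot: [3.128, -0.278, 0.001]
contact_force: [0.2, -0.2, -2.1]
gripper_width: 0.0526
grasp_force: 63.6
```

```bash
python3 w.py w2; python3 - <<'E'
from h import *
cv2.imwrite("pics/top2.png",capture("top"));cv2.imwrite("pics/scene2.png",capture("scene"))
b=cv2.imread("pics/top2.png")[150:270,210:310];c=cv2.imread("pics/scene2.png")[150:330,190:360]
v=np.zeros((600,800,3),np.uint8)
v[:400,:333]=cv2.resize(b,(333,400),interpolation=cv2.INTER_CUBIC);v[:480,340:793]=cv2.resize(c,(453,480),interpolation=cv2.INTER_CUBIC)
cv2.imwrite("pics/v2.png",v)
import pickle
P=pickle.load(open("w2.pkl","rb"));b=cv2.imread("pics/w2_raw.png");hsv=cv2.cvtColor(b,cv2.COLOR_BGR2HSV)
m=cv2.inRange(hsv,(5,170,130),(20,255,255));n,l,st,ce=cv2.connectedComponentsWithStats(m)
for i in range(1,n):
    if st[i][4]>300: print(st[i],ce[i],atz("wrist",*ce[i],.145,P))
hsv=cv2.cvtColor(cv2.imread("pics/top2.png"),cv2.COLOR_BGR2HSV)
m=cv2.inRange(hsv,(3,150,120),(18,255,255));n,l,st,ce=cv2.connectedComponentsWithStats(m)
for i in range(1,n):
    if st[i][4]>50: print(st[i],ce[i],atz("top",*ce[i],.145))
E
```

```text
4.025 [ 0.49464792 -0.21010072  0.10854794] [ 0.15162281 -0.17312746 -2.09178349] 0.052603949316200924
ytool -100.14583694727759 z [ 5.97071998e-04 -8.54725263e-04 -9.99999456e-01]
[  205   258   145    99 10342] [276.95020306 311.16602205] [ 0.50358364 -0.21222301  0.145     ]
[355 181  30  29 663] [369.49472097 194.79034691] [ 0.54124544 -0.45524685  0.145     ]
```

View pics/v2.png

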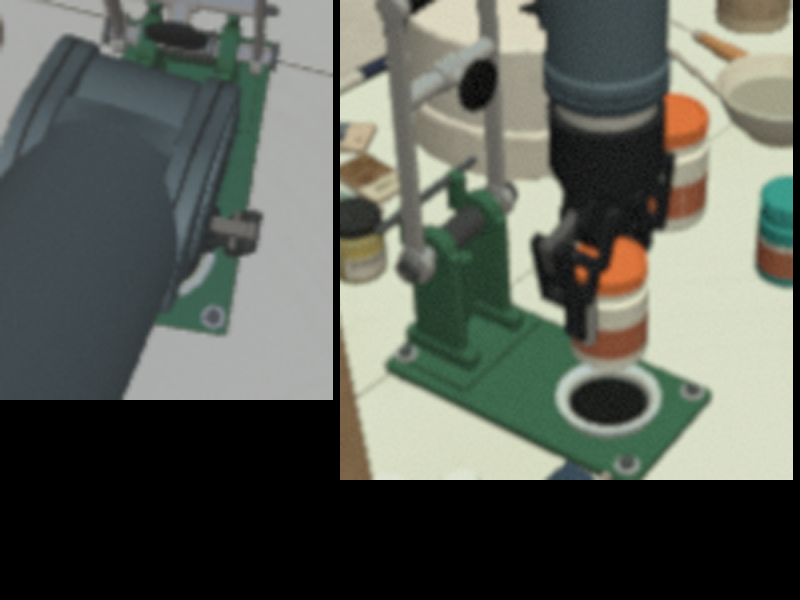

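```bash
python3 - <<'E'
from h import *
import pickle
P=pickle.load(open("w2.pkl","rb"));b=cv2.imread("pics/w2_raw.png");hsv=cv2.cvtColor(b,cv2.COLOR_BGR2HSV)
m=cv2.inRange(hsv,(5,170,130),(20,255,255))
for r in range(256,358,6):
    x=np.where(m[r])[0]; print(r,x.min() if len(x) else 0,x.max() if len(x) else 0,end="; ")
th=np.linspace(0,2*np.pi,9)[:-1]
for c in [(.4935,-.2105),(.497,-.211)]:
  print();print(c)
  for t in th: print(proj("wrist",[c[0]+.026*np.cos(t),c[1]+.026*np.sin(t),.146],P).round(),end=" ")
S=camera_params("scene")
f=lambda p:((proj("scene",p,S)-[190,150])*2.6667+[340,0]).round(1)
for s in [(.4935,-.2105)]:
    print("\nring",f([*s,.023]),"pot bottom",f([*s,.068]),[f([s[0]+.027*np.cos(t),s[1]+.027*np.sin(t),.068]).tolist() for t in th],"lid",[f([s[0]+.026*np.cos(t),s[1]+.026*np.sin(t),.146]).tolist() for t in th])
E
```

```text
256 0 0; 262 252 302; 268 238 315; 274 229 325; 280 223 331; 286 217 336; 292 214 340; 298 211 343; 304 208 345; 310 206 348; 316 206 349; 322 207 347; 328 209 345; 334 211 343; 340 212 341; 346 214 339; 352 216 338; 
(0.4935, -0.2105)
[263. 271.] [212. 300.] [203. 349.] [236. 388.] [290. 397.] [337. 373.] [353. 327.] [324. 283.] 
(0.497, -0.211)
[262. 260.] [211. 291.] [202. 341.] [235. 380.] [289. 389.] [337. 365.] [354. 318.] [324. 273.] 
ring [607.6 391. ] pot bottom [607.7 343.3] [[572.5, 333.1], [571.4, 352.6], [591.9, 367.2], [622.1, 367.6], [643.5, 353.7], [643.5, 334.1], [622.9, 320.4], [593.9, 320.0]] lid [[572.4, 244.9], [571.2, 263.1], [591.9, 276.6], [622.4, 277.1], [643.9, 264.1], [643.8, 245.9], [623.1, 233.1], [593.9, 232.7]]
```

```bash
python3 - <<'E'
from h import *
c=cv2.imread("pics/scene2.png")[225:325,260:335]
cv2.imwrite("pics/v3.png",cv2.resize(c,(450,600),interpolation=cv2.INTER_CUBIC))
E
```

```text
(no output)
```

View pics/v3.png

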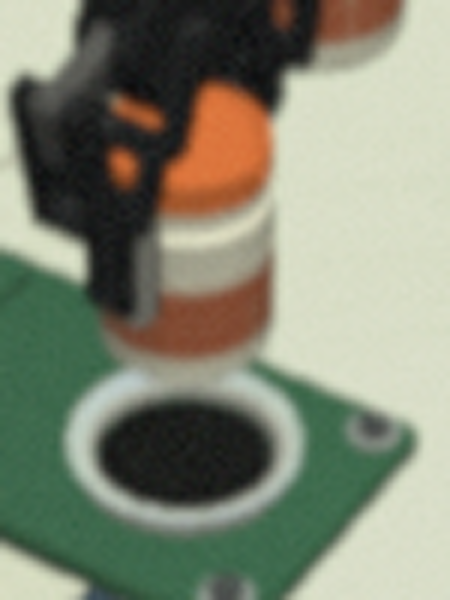

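step_arm(
  rows=[
    {"rx":0,"ry":0,"rz":0,"jaw":160,"dx":-0.001,"dy":0,"dz":-0.02},
    {"rx":0,"ry":0,"rz":0,"jaw":160,"dx":-0.001,"dy":0,"dz":-0.035},
    {"rx":0,"ry":0,"rz":0,"jaw":160,"dx":-0.001,"dy":0,"dz":-0.042},
    {"rx":0,"ry":0,"rz":0,"jaw":160,"dx":-0.001,"dy":0,"dz":-0.046},
    {"rx":0,"ry":0,"rz":0,"jaw":160,"dx":-0.001,"dy":0,"dz":-0.05},
    {"rx":0,"ry":0,"rz":0,"jaw":160,"dx":-0.001,"dy":0,"dz":-0.05},
    {"rx":0,"ry":0,"rz":0,"jaw":160,"dx":-0.001,"dy":0,"dz":-0.05},
  ],
)

```text
t: 5.05
tcp_pos: [0.4937, -0.2089, 0.0586]
eef_rot: [3.129, -0.275, 0.001]
contact_force: [0.7, -0.9, -2.7]
gripper_width: 0.0523
grasp_force: 63.6
```

step_arm(
  rows=[
    {"rx":0,"ry":0,"rz":0,"jaw":160,"dx":0,"dy":0,"dz":-0.002},
    {"rx":0,"ry":0,"rz":0,"jaw":160,"dx":0,"dy":0,"dz":-0.004},
    {"rx":0,"ry":0,"rz":0,"jaw":160,"dx":0,"dy":0,"dz":-0.004},
    {"rx":0,"ry":0,"rz":0,"jaw":160,"dx":0,"dy":0,"dz":-0.004},
  ],
)

```text
t: 5.55
tcp_pos: [0.4935, -0.2088, 0.0545]
eef_rot: [3.129, -0.275, 0.0]
contact_force: [-1.6, 0.9, 1.6]
gripper_width: 0.0524
grasp_force: 64.1
```

step_arm(
  rows=[
    {"rx":0,"ry":0,"rz":0,"jaw":160,"dx":0,"dy":0,"dz":-0.001},
    {"rx":0,"ry":0,"rz":0,"jaw":160,"dx":0,"dy":0,"dz":-0.001},
    {"rx":0,"ry":0,"rz":0,"jaw":160,"dx":0,"dy":0,"dz":-0.001},
  ],
)

```text
t: 5.92
tcp_pos: [0.4935, -0.2088, 0.0544]
eef_rot: [3.129, -0.275, 0.0]
contact_force: [-4.7, 2.0, 13.4]
gripper_width: 0.0527
grasp_force: 65.5
```

step_arm(
  rows=[
    {"rx":0,"ry":0,"rz":0,"jaw":120,"dx":0,"dy":0,"dz":0.001},
    {"rx":0,"ry":0,"rz":0,"jaw":60,"dx":0,"dy":0,"dz":0.001},
    {"rx":0,"ry":0,"rz":0,"jaw":0,"dx":0,"dy":0,"dz":0.001},
    {"rx":0,"ry":0,"rz":0,"jaw":0,"dx":0,"dy":0,"dz":0.001},
    {"rx":0,"ry":0,"rz":0,"jaw":0,"dx":0,"dy":0,"dz":0.001},
    {"rx":0,"ry":0,"rz":0,"jaw":0,"dx":0,"dy":0,"dz":0.001},
    {"rx":0,"ry":0,"rz":0,"jaw":0,"dx":0,"dy":0,"dz":0.03},
    {"rx":0,"ry":0,"rz":0,"jaw":0,"dx":0,"dy":0,"dz":0.07},
    {"rx":0,"ry":0,"rz":0,"jaw":0,"dx":0,"dy":0,"dz":0.12},
    {"rx":0,"ry":0,"rz":0,"jaw":0,"dx":0,"dy":0,"dz":0.18},
    {"rx":0,"ry":0,"rz":0,"jaw":0,"dx":-0.03,"dy":0.005,"dz":0.24},
    {"rx":0,"ry":0,"rz":0,"jaw":0,"dx":-0.03,"dy":0.005,"dz":0.28},
  ],
)

```text
t: 7.42
tcp_pos: [0.4621, -0.2039, 0.3357]
eef_rot: [3.129, -0.276, 0.001]
contact_force: [1.2, 0.0, -0.2]
gripper_width: 0.0852
grasp_force: 0.0
```

```bash
python3 w.py w3; python3 - <<'E'
from h import *
cv2.imwrite("pics/scene3.png",capture("scene"))
cv2.imwrite("pics/v4.png",np.hstack([cv2.resize(cv2.imread("pics/w3_raw.png")[:,:],(440,330)),cv2.resize(cv2.imread("pics/scene3.png")[110:330,190:340],(225,330),interpolation=cv2.INTER_CUBIC)]))
E
```

```text
7.425 [ 0.46209089 -0.20386226  0.33567499] [ 1.24362241  0.0417326  -0.15245699] 0.08516787426965182
ytool -100.09415160644298 z [ 8.16076962e-04 -5.83326331e-04 -9.99999497e-01]
```

View pics/v4.png

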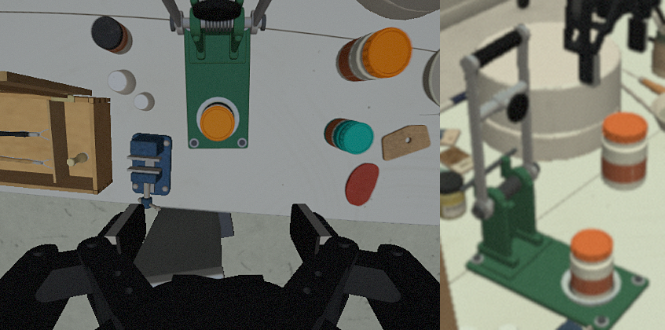

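```bash
python3 - <<'E'
from h import *
import pickle
print(get_state()['q'])
P=pickle.load(open("w3.pkl","rb"));b=cv2.imread("pics/w3_raw.png")
hsv=cv2.cvtColor(b,cv2.COLOR_BGR2HSV)
m=cv2.inRange(hsv,(5,170,150),(22,255,255));n,l,st,ce=cv2.connectedComponentsWithStats(m)
for i in range(1,n):
    if st[i][4]>300: print(st[i],ce[i],atz("wrist",*ce[i],.092,P))
E
```

```text
[ 0.33969744  0.19622786 -0.0161487   1.80497541  0.00369139  1.13082735
 -1.4244264 ]
[ 469   36   54   62 2350] [494.83106383  66.39957447] [ 0.55141811 -0.47227642  0.092     ]
[ 255  135   43   44 1360] [276.21029412 156.58161765] [ 0.49233408 -0.20915871  0.092     ]
```

step_arm(
  rows=[
    {"rx":0,"ry":0,"rz":0,"jaw":0,"dx":0,"dy":0,"dz":0.06},
    {"rx":0,"ry":0,"rz":0,"jaw":0,"dx":0.0,"dy":0,"dz":0.1},
    {"rx":0,"ry":0,"rz":0,"jaw":0,"dx":0.0,"dy":0,"dz":0.1},
  ],
)

```text
t: 7.9
tcp_pos: [0.4647, -0.2042, 0.4357]
eef_rot: [3.128, -0.275, 0.008]
contact_force: [-0.5, 0.0, -0.7]
gripper_width: 0.0851
grasp_force: 0.0
```

step_arm(
  rows=[
    {"rx":0,"ry":0,"rz":10,"jaw":0,"dx":0.02,"dy":-0.003,"dz":0},
    {"rx":0,"ry":0,"rz":20,"jaw":0,"dx":0.04,"dy":-0.007,"dz":0},
    {"rx":0,"ry":0,"rz":30,"jaw":0,"dx":0.06,"dy":-0.01,"dz":0},
    {"rx":0,"ry":0,"rz":40,"jaw":0,"dx":0.08,"dy":-0.014,"dz":0},
    {"rx":0,"ry":0,"rz":50,"jaw":0,"dx":0.1,"dy":-0.017,"dz":0},
    {"rx":0,"ry":0,"rz":60,"jaw":0,"dx":0.12,"dy":-0.02,"dz":0},
    {"rx":0,"ry":0,"rz":70,"jaw":0,"dx":0.14,"dy":-0.024,"dz":0},
    {"rx":0,"ry":0,"rz":80,"jaw":0,"dx":0.157,"dy":-0.027,"dz":0},
    {"rx":0,"ry":0,"rz":90,"jaw":0,"dx":0.157,"dy":-0.027,"dz":0},
    {"rx":0,"ry":0,"rz":90,"jaw":0,"dx":0.157,"dy":-0.027,"dz":0},
    {"rx":0,"ry":0,"rz":90,"jaw":0,"dx":0.157,"dy":-0.027,"dz":0},
    {"rx":0,"ry":0,"rz":90,"jaw":0,"dx":0.157,"dy":-0.027,"dz":0},
  ],
)

```text
t: 9.4
tcp_pos: [0.6203, -0.2307, 0.4331]
eef_rot: [-2.409, -2.016, 0.001]
contact_force: [1.0, 0.7, -0.2]
gripper_width: 0.0855
grasp_force: 0.0
```

```bash
python3 w.py w4
```

```text
9.4 [ 0.62029082 -0.23069883  0.43306091] [ 0.96532626  0.67659758 -0.20994984] 0.08551451402612421
ytool -10.155841111288105 z [-3.72474771e-04 -6.96738569e-05 -9.99999928e-01]
```

View pics/w4.png

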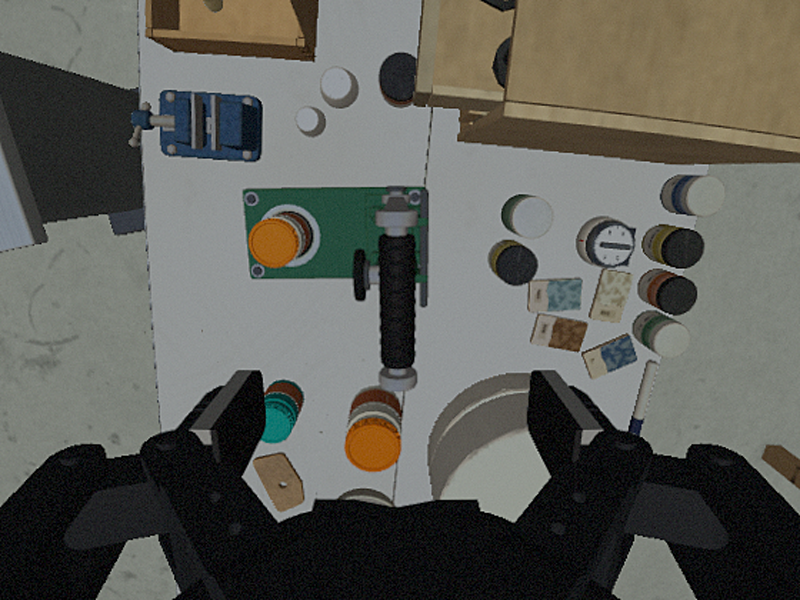

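The wrist view shows the grip bar running from (397,234) to (398,368), square to the jaws and in line with their middle. The pot stands in the seat with its lid at (275,243).

```bash
python3 - <<'E'
from h import *
import pickle
P=pickle.load(open("w4.pkl","rb"))
g=lambda u,v,z:atz("wrist",(u+.5)*.7-.5,(v+.5)*.7-.5,z,P)
a,b=g(396.5,234,.320),g(398,368,.320);print(a,b,(a+b)/2,np.linalg.norm(a-b))
E
```

```text
[ 0.62799338 -0.19403361  0.32      ] [ 0.61512869 -0.27106491  0.32      ] [ 0.62156104 -0.23254926  0.32      ] 0.07809814778538114
```

step_arm(
  rows=[
    {"rx":0,"ry":0,"rz":0,"jaw":0,"dx":0.001,"dy":-0.001,"dz":-0.05},
    {"rx":0,"ry":0,"rz":0,"jaw":0,"dx":0.001,"dy":-0.001,"dz":-0.09},
    {"rx":0,"ry":0,"rz":0,"jaw":0,"dx":0.001,"dy":-0.001,"dz":-0.118},
    {"rx":0,"ry":0,"rz":0,"jaw":100,"dx":0.001,"dy":-0.001,"dz":-0.118},
    {"rx":0,"ry":0,"rz":0,"jaw":150,"dx":0.001,"dy":-0.001,"dz":-0.118},
    {"rx":0,"ry":0,"rz":0,"jaw":200,"dx":0.001,"dy":-0.001,"dz":-0.118},
    {"rx":0,"ry":0,"rz":0,"jaw":230,"dx":0.001,"dy":-0.001,"dz":-0.118},
    {"rx":0,"ry":0,"rz":0,"jaw":255,"dx":0.001,"dy":-0.001,"dz":-0.118},
    {"rx":0,"ry":0,"rz":0,"jaw":255,"dx":0.001,"dy":-0.001,"dz":-0.118},
    {"rx":0,"ry":0,"rz":0,"jaw":255,"dx":0.001,"dy":-0.001,"dz":-0.118},
  ],
)

```text
t: 10.7
tcp_pos: [0.6215, -0.2318, 0.3168]
eef_rot: [2.407, 2.018, 0.0]
contact_force: [-3.1, 0.7, 5.4]
gripper_width: 0.018
grasp_force: 58.4
```

step_arm(
  rows=[
    {"rx":0,"ry":0,"rz":0,"jaw":255,"dx":-0.0197,"dy":0.0035,"dz":-0.001},
    {"rx":0,"ry":0,"rz":0,"jaw":255,"dx":-0.0391,"dy":0.0069,"dz":-0.004},
    {"rx":0,"ry":0,"rz":0,"jaw":255,"dx":-0.0676,"dy":0.0119,"dz":-0.0121},
    {"rx":0,"ry":0,"rz":0,"jaw":255,"dx":-0.0944,"dy":0.0166,"dz":-0.0245},
    {"rx":0,"ry":0,"rz":0,"jaw":255,"dx":-0.1192,"dy":0.021,"dz":-0.0408},
    {"rx":0,"ry":0,"rz":0,"jaw":255,"dx":-0.1413,"dy":0.0249,"dz":-0.0607},
    {"rx":0,"ry":0,"rz":0,"jaw":255,"dx":-0.1602,"dy":0.0282,"dz":-0.0837},
    {"rx":0,"ry":0,"rz":0,"jaw":255,"dx":-0.1756,"dy":0.0309,"dz":-0.1093},
    {"rx":0,"ry":0,"rz":0,"jaw":255,"dx":-0.1836,"dy":0.0323,"dz":-0.1275},
    {"rx":0,"ry":0,"rz":0,"jaw":255,"dx":-0.1898,"dy":0.0334,"dz":-0.1465},
    {"rx":0,"ry":0,"rz":0,"jaw":255,"dx":-0.1898,"dy":0.0334,"dz":-0.1465},
  ],
)

```text
t: 12.08
tcp_pos: [0.4303, -0.1992, 0.1686]
eef_rot: [-2.407, -2.016, 0.004]
contact_force: [-6.3, -4.5, 6.5]
gripper_width: 0.0184
grasp_force: 59.8
```

step_arm(
  rows=[
    {"rx":0,"ry":0,"rz":0,"jaw":255,"dx":-0.0043,"dy":0.0008,"dz":-0.0195},
    {"rx":0,"ry":0,"rz":0,"jaw":255,"dx":-0.0057,"dy":0.001,"dz":-0.0294},
    {"rx":0,"ry":0,"rz":0,"jaw":255,"dx":-0.0067,"dy":0.0012,"dz":-0.0394},
    {"rx":0,"ry":0,"rz":0,"jaw":255,"dx":-0.007,"dy":0.0013,"dz":-0.0473},
    {"rx":0,"ry":0,"rz":0,"jaw":255,"dx":-0.0071,"dy":0.0013,"dz":-0.0533},
    {"rx":0,"ry":0,"rz":0,"jaw":255,"dx":-0.0071,"dy":0.0013,"dz":-0.0573},
    {"rx":0,"ry":0,"rz":0,"jaw":255,"dx":-0.0071,"dy":0.0013,"dz":-0.0573},
    {"rx":0,"ry":0,"rz":0,"jaw":255,"dx":-0.0071,"dy":0.0013,"dz":-0.0573},
  ],
)

```text
t: 13.08
tcp_pos: [0.4237, -0.1981, 0.1152]
eef_rot: [-2.409, -2.017, 0.005]
contact_force: [-18.4, 2.6, 49.1]
gripper_width: 0.0182
grasp_force: 64.9
```

step_arm(
  rows=[
    {"rx":0,"ry":0,"rz":0,"jaw":255,"dx":0,"dy":0,"dz":0.004},
    {"rx":0,"ry":0,"rz":0,"jaw":255,"dx":0.0002,"dy":0,"dz":0.014},
    {"rx":0,"ry":0,"rz":0,"jaw":255,"dx":0.0009,"dy":-0.0002,"dz":0.0239},
    {"rx":0,"ry":0,"rz":0,"jaw":255,"dx":0.0021,"dy":-0.0004,"dz":0.0338},
    {"rx":0,"ry":0,"rz":0,"jaw":255,"dx":0.0043,"dy":-0.0008,"dz":0.0456},
    {"rx":0,"ry":0,"rz":0,"jaw":255,"dx":0.0071,"dy":-0.0013,"dz":0.0573},
    {"rx":0,"ry":0,"rz":0,"jaw":255,"dx":0.0106,"dy":-0.0019,"dz":0.0688},
    {"rx":0,"ry":0,"rz":0,"jaw":255,"dx":0.0148,"dy":-0.0026,"dz":0.08},
    {"rx":0,"ry":0,"rz":0,"jaw":255,"dx":0.0196,"dy":-0.0035,"dz":0.0909},
    {"rx":0,"ry":0,"rz":0,"jaw":255,"dx":0.025,"dy":-0.0044,"dz":0.1016},
    {"rx":0,"ry":0,"rz":0,"jaw":255,"dx":0.0311,"dy":-0.0055,"dz":0.1119},
  ],
)

```text
t: 14.45
tcp_pos: [0.4549, -0.2034, 0.225]
eef_rot: [-2.408, -2.017, 0.003]
contact_force: [-6.6, -1.1, 6.2]
gripper_width: 0.0179
grasp_force: 60.1
```

step_arm(
  rows=[
    {"rx":0,"ry":0,"rz":0,"jaw":255,"dx":0.0079,"dy":-0.0014,"dz":0.0115},
    {"rx":0,"ry":0,"rz":0,"jaw":255,"dx":0.0165,"dy":-0.0029,"dz":0.0224},
    {"rx":0,"ry":0,"rz":0,"jaw":255,"dx":0.0258,"dy":-0.0045,"dz":0.0327},
    {"rx":0,"ry":0,"rz":0,"jaw":255,"dx":0.0359,"dy":-0.0063,"dz":0.0423},
    {"rx":0,"ry":0,"rz":0,"jaw":255,"dx":0.0466,"dy":-0.0082,"dz":0.0512},
    {"rx":0,"ry":0,"rz":0,"jaw":255,"dx":0.0578,"dy":-0.0102,"dz":0.0592},
    {"rx":0,"ry":0,"rz":0,"jaw":255,"dx":0.0696,"dy":-0.0123,"dz":0.0665},
    {"rx":0,"ry":0,"rz":0,"jaw":255,"dx":0.0819,"dy":-0.0144,"dz":0.0729},
    {"rx":0,"ry":0,"rz":0,"jaw":255,"dx":0.0945,"dy":-0.0167,"dz":0.0784},
    {"rx":0,"ry":0,"rz":0,"jaw":255,"dx":0.1076,"dy":-0.0189,"dz":0.083},
    {"rx":0,"ry":0,"rz":0,"jaw":255,"dx":0.1189,"dy":-0.021,"dz":0.0862},
    {"rx":0,"ry":0,"rz":0,"jaw":255,"dx":0.1305,"dy":-0.023,"dz":0.0887},
  ],
)

```text
t: 15.95
tcp_pos: [0.5876, -0.226, 0.314]
eef_rot: [2.406, 2.016, 0.002]
contact_force: [0.2, -1.1, 6.2]
gripper_width: 0.0178
grasp_force: 60.1
```

step_arm(
  rows=[
    {"rx":0,"ry":0,"rz":0,"jaw":255,"dx":0.004,"dy":-0.0007,"dz":0.0006},
    {"rx":0,"ry":0,"rz":0,"jaw":255,"dx":0.008,"dy":-0.0014,"dz":0.0012},
    {"rx":0,"ry":0,"rz":0,"jaw":255,"dx":0.012,"dy":-0.0021,"dz":0.0018},
    {"rx":0,"ry":0,"rz":0,"jaw":255,"dx":0.016,"dy":-0.0028,"dz":0.0022},
    {"rx":0,"ry":0,"rz":0,"jaw":255,"dx":0.02,"dy":-0.0035,"dz":0.0026},
    {"rx":0,"ry":0,"rz":0,"jaw":255,"dx":0.024,"dy":-0.0042,"dz":0.0028},
    {"rx":0,"ry":0,"rz":0,"jaw":255,"dx":0.028,"dy":-0.0049,"dz":0.003},
    {"rx":0,"ry":0,"rz":0,"jaw":255,"dx":0.031,"dy":-0.0055,"dz":0.0032},
    {"rx":0,"ry":0,"rz":0,"jaw":255,"dx":0.033,"dy":-0.0058,"dz":0.0032},
    {"rx":0,"ry":0,"rz":0,"jaw":255,"dx":0.035,"dy":-0.0062,"dz":0.0032},
    {"rx":0,"ry":0,"rz":0,"jaw":255,"dx":0.035,"dy":-0.0062,"dz":0.0032},
    {"rx":0,"ry":0,"rz":0,"jaw":255,"dx":0.035,"dy":-0.0062,"dz":0.0032},
  ],
)

```text
t: 17.45
tcp_pos: [0.6214, -0.2317, 0.3168]
eef_rot: [2.407, 2.018, 0.0]
contact_force: [-3.1, -0.8, 8.5]
gripper_width: 0.0179
grasp_force: 60.2
```

Lever is at rest. I'll open the jaws, rise, and turn back.

step_arm(
  rows=[
    {"rx":0,"ry":0,"rz":0,"jaw":200,"dx":0,"dy":0,"dz":0},
    {"rx":0,"ry":0,"rz":0,"jaw":120,"dx":0,"dy":0,"dz":0},
    {"rx":0,"ry":0,"rz":0,"jaw":60,"dx":0,"dy":0,"dz":0},
    {"rx":0,"ry":0,"rz":0,"jaw":0,"dx":0,"dy":0,"dz":0},
    {"rx":0,"ry":0,"rz":0,"jaw":0,"dx":0,"dy":0,"dz":0},
    {"rx":0,"ry":0,"rz":0,"jaw":0,"dx":0,"dy":0,"dz":0},
    {"rx":0,"ry":0,"rz":0,"jaw":0,"dx":0,"dy":0,"dz":0.03},
    {"rx":0,"ry":0,"rz":0,"jaw":0,"dx":0,"dy":0,"dz":0.08},
    {"rx":0,"ry":0,"rz":0,"jaw":0,"dx":0,"dy":0,"dz":0.12},
    {"rx":0,"ry":0,"rz":0,"jaw":0,"dx":0,"dy":0,"dz":0.12},
    {"rx":0,"ry":0,"rz":0,"jaw":0,"dx":0,"dy":0,"dz":0.12},
  ],
)

```text
t: 18.82
tcp_pos: [0.6209, -0.2317, 0.4344]
eef_rot: [-2.407, -2.018, 0.001]
contact_force: [-0.5, -0.1, -0.6]
gripper_width: 0.0854
grasp_force: 0.0
```

step_arm(
  rows=[
    {"rx":0,"ry":0,"rz":-10,"jaw":0,"dx":-0.02,"dy":0.003,"dz":0},
    {"rx":0,"ry":0,"rz":-20,"jaw":0,"dx":-0.04,"dy":0.007,"dz":0},
    {"rx":0,"ry":0,"rz":-30,"jaw":0,"dx":-0.06,"dy":0.01,"dz":0},
    {"rx":0,"ry":0,"rz":-40,"jaw":0,"dx":-0.08,"dy":0.014,"dz":0},
    {"rx":0,"ry":0,"rz":-50,"jaw":0,"dx":-0.1,"dy":0.017,"dz":0},
    {"rx":0,"ry":0,"rz":-60,"jaw":0,"dx":-0.12,"dy":0.02,"dz":0},
    {"rx":0,"ry":0,"rz":-70,"jaw":0,"dx":-0.14,"dy":0.024,"dz":0},
    {"rx":0,"ry":0,"rz":-80,"jaw":0,"dx":-0.158,"dy":0.027,"dz":0},
    {"rx":0,"ry":0,"rz":-90,"jaw":0,"dx":-0.158,"dy":0.027,"dz":-0.05},
    {"rx":0,"ry":0,"rz":-90,"jaw":0,"dx":-0.158,"dy":0.027,"dz":-0.1},
    {"rx":0,"ry":0,"rz":-90,"jaw":0,"dx":-0.158,"dy":0.027,"dz":-0.1},
    {"rx":0,"ry":0,"rz":-90,"jaw":0,"dx":-0.158,"dy":0.027,"dz":-0.1},
  ],
)

```text
t: 20.32
tcp_pos: [0.4637, -0.205, 0.3364]
eef_rot: [3.129, -0.275, 0.001]
contact_force: [-0.7, 1.1, 0.3]
gripper_width: 0.0853
grasp_force: 0.0
```

```bash
python3 w.py w5; python3 - <<'E'
from h import *
import pickle
cv2.imwrite("pics/scene5.png",capture("scene"))
cv2.imwrite("pics/v5.png",np.hstack([cv2.resize(cv2.imread("pics/w5_raw.png"),(440,330)),cv2.resize(cv2.imread("pics/scene5.png")[110:330,190:340],(225,330),interpolation=cv2.INTER_CUBIC)]))
P=pickle.load(open("w5.pkl","rb"));b=cv2.imread("pics/w5_raw.png")
hsv=cv2.cvtColor(b,cv2.COLOR_BGR2HSV)
m=cv2.inRange(hsv,(5,170,150),(22,255,255));n,l,st,ce=cv2.connectedComponentsWithStats(m)
for i in range(1,n):
    if st[i][4]>300: print(st[i],ce[i],atz("wrist",*ce[i],.086,P))
E
```

```text
20.325 [ 0.4637318  -0.20499201  0.33644975] [-0.70991361  1.07615604  0.30888986] 0.08531874247485266
ytool -100.0426585675777 z [ 8.99189587e-04 -3.19508829e-04 -9.99999545e-01]
[ 467   38   55   62 2376] [493.47348485  68.34511785] [ 0.55174905 -0.47619551  0.086     ]
[ 255  136   42   43 1322] [275.53025719 156.85325265] [ 0.49309569 -0.20921931  0.086     ]
```

View pics/v5.png

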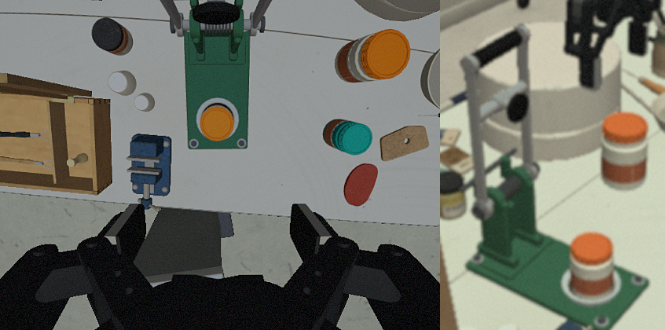

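step_arm(
  rows=[
    {"rx":0,"ry":0,"rz":0,"jaw":0,"dx":0.03,"dy":-0.004,"dz":-0.04},
    {"rx":0,"ry":0,"rz":0,"jaw":0,"dx":0.03,"dy":-0.004,"dz":-0.1},
    {"rx":0,"ry":0,"rz":0,"jaw":0,"dx":0.03,"dy":-0.004,"dz":-0.15},
    {"rx":0,"ry":0,"rz":0,"jaw":0,"dx":0.03,"dy":-0.004,"dz":-0.2},
    {"rx":0,"ry":0,"rz":0,"jaw":0,"dx":0.03,"dy":-0.004,"dz":-0.24},
    {"rx":0,"ry":0,"rz":0,"jaw":0,"dx":0.03,"dy":-0.004,"dz":-0.27},
    {"rx":0,"ry":0,"rz":0,"jaw":0,"dx":0.03,"dy":-0.004,"dz":-0.286},
    {"rx":0,"ry":0,"rz":0,"jaw":60,"dx":0.03,"dy":-0.004,"dz":-0.286},
    {"rx":0,"ry":0,"rz":0,"jaw":90,"dx":0.03,"dy":-0.004,"dz":-0.286},
    {"rx":0,"ry":0,"rz":0,"jaw":130,"dx":0.03,"dy":-0.004,"dz":-0.286},
    {"rx":0,"ry":0,"rz":0,"jaw":160,"dx":0.03,"dy":-0.004,"dz":-0.286},
    {"rx":0,"ry":0,"rz":0,"jaw":160,"dx":0.03,"dy":-0.004,"dz":-0.286},
  ],
)

```text
t: 21.92
tcp_pos: [0.4944, -0.2092, 0.051]
eef_rot: [3.129, -0.275, 0.004]
contact_force: [-1.2, -0.1, 6.6]
gripper_width: 0.0528
grasp_force: 62.6
```

step_arm(
  rows=[
    {"rx":0,"ry":0,"rz":0,"jaw":160,"dx":0,"dy":0,"dz":0},
    {"rx":0,"ry":0,"rz":0,"jaw":160,"dx":0,"dy":0,"dz":0.005},
    {"rx":0,"ry":0,"rz":0,"jaw":160,"dx":0,"dy":0,"dz":0.01},
    {"rx":0,"ry":0,"rz":0,"jaw":160,"dx":0,"dy":0,"dz":0.02},
    {"rx":0,"ry":0,"rz":0,"jaw":160,"dx":0,"dy":0,"dz":0.035},
    {"rx":0,"ry":0,"rz":0,"jaw":160,"dx":0,"dy":0,"dz":0.055},
    {"rx":0,"ry":0,"rz":0,"jaw":160,"dx":0,"dy":0,"dz":0.075},
    {"rx":0,"ry":0,"rz":0,"jaw":160,"dx":0,"dy":0,"dz":0.095},
    {"rx":0,"ry":0,"rz":0,"jaw":160,"dx":0,"dy":0,"dz":0.11},
    {"rx":0,"ry":0,"rz":0,"jaw":160,"dx":0,"dy":0,"dz":0.11},
    {"rx":0,"ry":0,"rz":0,"jaw":160,"dx":0,"dy":0,"dz":0.11},
    {"rx":0,"ry":0,"rz":0,"jaw":160,"dx":0,"dy":0,"dz":0.11},
  ],
)

```text
t: 23.42
tcp_pos: [0.4926, -0.2085, 0.1585]
eef_rot: [-3.129, 0.275, 0.003]
contact_force: [0.1, -0.3, -2.0]
gripper_width: 0.0532
grasp_force: 63.1
```

```bash
python3 - <<'E'
from h import *
cv2.imwrite("pics/scene6.png",capture("scene"))
cv2.imwrite("pics/v6.png",cv2.resize(cv2.imread("pics/scene6.png")[110:330,190:360],None,fx=2.5,fy=2.5,interpolation=cv2.INTER_CUBIC))
s=get_state();print(s['tcp_pos'],s['grasp_force'],s['gripper_width'],s['contact_force'],abs(s['joint_vel']).max())
E
```

```text
[ 0.49267568 -0.20857628  0.15854571] 63.11514973640442 0.052674019720792144 [ 0.63025882 -0.29293827 -1.79340139] 0.0021072190406467555
```

View pics/v6.png

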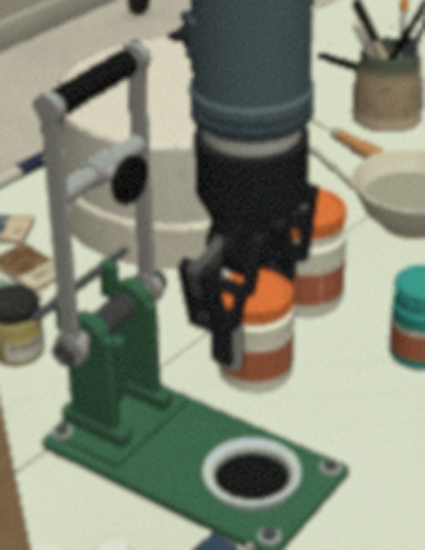

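The pot is held upright about 107 mm above the seat floor, and it is still. The lid is home and the lever is at rest.

```bash
python3 -c "
from rig import *
print(job_done())"
```

```text
the job is handed in; nothing more can be done
None
```

The job is handed in at about 23 s of the 72 s allowed: the pot was pressed in the seat, the lever eased back to rest, and the pot is held upright and still about 107 mm above the seat floor. The verdict was not reported back, and I judged the lid fully home from the lever's travel and force and from the pictures.

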